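# Lock the jaw head into its spring-collar chuck

## Robot

A 6-joint arm with a two-finger parallel gripper is mounted at the origin on a cart in front of the work surface, level with it; the furniture and walls round the work are solid. World frame = base frame: x ahead of the robot, y to its left, z up, the work surface at z = 0. Lengths are in m, angles in rad, forces in N, time in s.
With the tool pointing down it reaches from about 0.375 to 0.975 m from the base axis. Payload 3.8 kg.
Tool frame: the origin (TCP) lies midway between the tips of the shut fingers; the grasp point (between the pads) lies 19 mm behind it; z points along the fingers, y is the line along which they close (so a half turn about z gives the same grasp; the last joint's range is limited). The gripper opens to 88 mm and grips with 3 to 60 N. Pads are 18 mm wide; open, the fingers measure 123 mm over their backs; the gripper's body (75 mm by 187 mm) begins 45 mm behind the grasp point.
Start: joints at [1.077, 0.264, 1.604, -0, 1.274, -0.037], TCP at [0.298, 0.606, 0.239] pointing down, gripper open.
Joint ranges: [-2.63, 2.63], [-0.94, 2.18], [0.31, 2.57], [-1.31, 4.45], [0, 2.66], [-2.55, 2.55]. Speed limits (rad/s): [2.57, 2.57, 3.14, 3.14, 3.14, 3.14].

## Interface

Orientations are given as a rotation vector (axis times angle).
In Python, from cell import manip, inverse_kinematics, cams, order gives the robot as it stands. Calls block until the motion is done:
- manip.move_pose(position, orientation): joint-space move of the TCP to a pose.
- manip.move_linear(position, rate=0.15, rot=None): straight line of the TCP; rot=None keeps the orientation; rate is the mean speed in m/s.
- manip.set_joints(angles): joint-space move.
- manip.set_gripper(opening, force=None): finger opening in m; force is the grip in N (None keeps the last); returns when the fingers have stopped.
- manip.dwell(seconds).
- inverse_kinematics(position, orientation): joint angles nearest the present ones, or None.
- manip.state(): the state.
- cams.capture(name): name is "scene" or "top"; returns a dict with "image" (384x512x3 uint8, blue, green, red), "z_map" (384x512 float32, m along the optical axis (not along the pixel's ray), 0 where there is no reading), "intrinsics" (3x3 intrinsics, pixels), "k1" (the pictures are not rectified: a ray, as slopes to the right and down, at radius r is drawn at 1 + k1 r^2 times it, then the intrinsics apply), "position" and "orientation" of the camera in the world. Camera axes: x right, y down, z forward; pixel columns grow to the right and rows downward; lengths in m; the calibration is good to about 2 mm. A picture is of the moment at which its call begins.
A pose or a line that the arm cannot do raises manip.IKError and nothing moves.
- order.close_job(): hands the job in; it is judged then, once.
The state is a dict: "clock": time; "joint_pos": joint angles; "joint_velocities": joint speeds; "tau": joint torques, N m; "tool_pos": TCP position; "tcp_rot": TCP orientation; "contact_force": force on the tool from outside, world axes, zero at the start; "moment": the same for the moment, N m; "gripper_width": finger opening in m; "grasp_force": force on a finger pad.
Only numpy, scipy, OpenCV 4.12 (cv2) and the standard library are available. Lean on these libraries where they do the work, as an engineer would, in place of code of your own. Each camera call takes 0.05 s, during which the arm holds its last target. There are 200 camera calls.

## Task

Two spindle chucks are bolted to the worktop. On the one that holds the black rubber jaw head, pull the spring collar straight up until its red pins are clear of the notches, then turn it clockwise (seen from above) to the locked position and let it down so the pins sit fully home in the locked notches (green marks). Leave the head seated in the chuck, and leave the empty chuck's collar and the jaw head standing on the worktop as they are.

Things in the scene. Friction and masses are not known exactly. Their poses are not given: they have to be found in the camera images.
- loaded_collar (a point): Grip point of the loaded chuck's collar, on its upright axis, 62 mm above the worktop when down; rises with the collar. Round knurled aluminium sleeve, 44 mm diameter, to grip from above across any diameter; free to grip from 19 mm above this point to 28 mm below it, where a 66 mm wide notched crown begins. The head stands out of it to 32 mm above this point. Blue base plate 90 x 90 x 12 mm, fixed.
- loaded_lift (a joint): How far that collar is pulled up, in m: 0 = down, its two red pins home in the crown's notches; a spring and the weight pull it down with about 6 N at 0, 10 N at the stop at 0.020. It turns only when up by 0.010 or more; 0.015 is a good lift.
- loaded_turn (a joint): Angle of that collar in rad, growing clockwise seen from above: 0 = unlocked (white marks on the base), 1.047 (60 degrees) = locked (green marks), with a fixed stop at each end. The pins drop into the locked notches from about 0.9 on, so turn to the stop. Slight friction (0.03 N m) holds it; starts at 0 to 0.08.
- head_centre (a point): Centre (half-way up) of the black rubber jaw head in the loaded chuck, 27 mm in diameter, 62 mm tall, standing loose and upright in the 31 mm bore; seated, this centre is 63 mm above the worktop, on the collar's axis. Its z axis points up.
- empty_mark (a point): A point on the outside of the empty chuck's collar, 22 mm from that collar's axis, 62 mm above the worktop; the chuck is of the same make, without a head. Not to be lifted or turned.
- spare_head_centre (a point): Centre (half-way up, 31 mm above the worktop) of a second jaw head like the first, standing loose on the worktop. Not to be disturbed. (Near it stand the upright track spindles, fixed: 0.3 m high to the left of the chucks, 0.42 m behind them; travel from the start at about 0.4 m height before coming down.)
Things that resemble listed ones, but are neither listed nor needed, are in the scene too. Leave any pink or yellow look-alike of the part that bears head_centre alone.

How it is judged:
On the way:
1. the loaded chuck's collar is pulled up clear of its notches (8 mm or more), not yet turned (value of joint loaded_lift above 0.008 m and value of joint loaded_turn below 0.35 rad), for 0.05 s.
At the end, for the whole second after the job is handed in: Loaded collar turned to the locked notch (0.84 rad or more) and down (within 3 mm); head seated in it (10 mm sideways, 7 mm too high at most, 0.2 rad tilt); empty chuck's collar within 6 mm of its start at the rim; spare head within 30 mm of its start (value of joint loaded_turn above 0.84 rad and value of joint loaded_lift below 0.003 m and z of head_centre in the frame of loaded_collar below 0.008 m and horizontal distance between head_centre and loaded_collar below 0.01 m and angle between head_centre's own z axis and vertical below 0.2 rad and distance of empty_mark from where it was at the start of the episode below 0.006 m and distance of spare_head_centre from where it was at the start of the episode below 0.03 m); the robot touches nothing.
It fails at once if the empty chuck's collar is lifted or turned (6 mm or more at its rim) (distance of empty_mark from where it was at the start of the episode above 0.006 m).
It fails at once if the jaw head standing on the worktop is pushed 30 mm or knocked over (distance of spare_head_centre from where it was at the start of the episode above 0.03 m or angle between spare_head_centre's own z axis and vertical above 0.6 rad).
It also fails if it takes over 38 s, if anything falls off the work surface, if the arm or the gripper's body presses on something with over 40 N, if the wrist force passes 120 N, or if a joint passes its speed limit or range.

## Working session

There is one attempt and no reset: what is moved stays moved. The work goes in short steps, each a Python script; the robot and the scene stay as the last script left them, time stands still between calls to the robot, and variables do not carry over. Pictures are saved under pics/ and viewed, at most 10 in all, crops included, and the job is handed in when it is done.

```bash
mkdir -p pics; cat > h.py <<'E'
import numpy as np, cv2
from scipy.spatial.transform import Rotation as R
from cell import manip, inverse_kinematics, cams, order
def rot(o):
    o=np.array(o,float)
    return o if o.shape==(3,3) else (R.from_rotvec(o).as_matrix() if o.size==3 else R.from_quat(o).as_matrix())
def world(c):
    K=np.array(c["intrinsics"]); h,w=c["z_map"].shape
    uv=np.stack(np.meshgrid(np.arange(w),np.arange(h)),-1).reshape(-1,1,2).astype(float)
    s=cv2.undistortPoints(uv,K,np.array([c["k1"],0,0,0.])).reshape(h,w,2)
    z=c["z_map"][...,None]
    P=np.concatenate([s*z,z],-1)@rot(c["orientation"]).T+np.array(c["position"])
    P[c["z_map"]==0]=np.nan
    return P
E
python3 - <<'E'
from h import *
for n in("scene","top"):
    c=cams.capture(n); np.save(n+"_P.npy",world(c)); np.save(n+"_I.npy",c["image"])
    print(n,c["position"],c["orientation"],c["k1"],c["intrinsics"])
    cv2.imwrite(f"pics/{n}0.png",cv2.resize(c["image"],(800,600)))
print(manip.state())
E
```

```text
scene [-0.11249716 -0.45293901  0.86135392] [-2.14653643  1.05271017 -0.44574996] -0.04531676126336776 [[449.05973606   0.         258.74755535]
 [  0.         449.05973606 193.66511904]
 [  0.           0.           1.        ]]
top [0.45177397 0.00203104 1.11507912] [-2.19597431  2.16991908 -0.0839188 ] 0.013546789581767112 [[471.42310539   0.         260.95837129]
 [  0.         471.42310539 192.09134629]
 [  0.           0.           1.        ]]
{'clock': 0.1, 'joint_pos': array([ 1.07708751e+00,  2.64665833e-01,  1.60521079e+00,  9.60295014e-06,
        1.27370761e+00, -3.69125986e-02]), 'joint_velocities': array([ 0.00111302, -0.00163252, -0.00269409, -0.00103398,  0.00069295,
       -0.00224407]), 'tau': array([-7.04808263e-04, -5.03619039e+01, -3.58071184e+01,  7.30229588e-02,
        2.33400764e-02, -5.57637043e-05]), 'tool_pos': array([0.29743217, 0.60523176, 0.23753498]), 'tcp_rot': array([-7.11195381e-01, -3.05948687e+00,  3.01460949e-03]), 'contact_force': array([ 0.19767573, -0.55680916, -0.58286864]), 'moment': array([-0.02240368,  0.00170923, -0.02499715]), 'grasp_force': 0.0, 'gripper_width': 0.08802110194076726}
```

View pics/scene0.png

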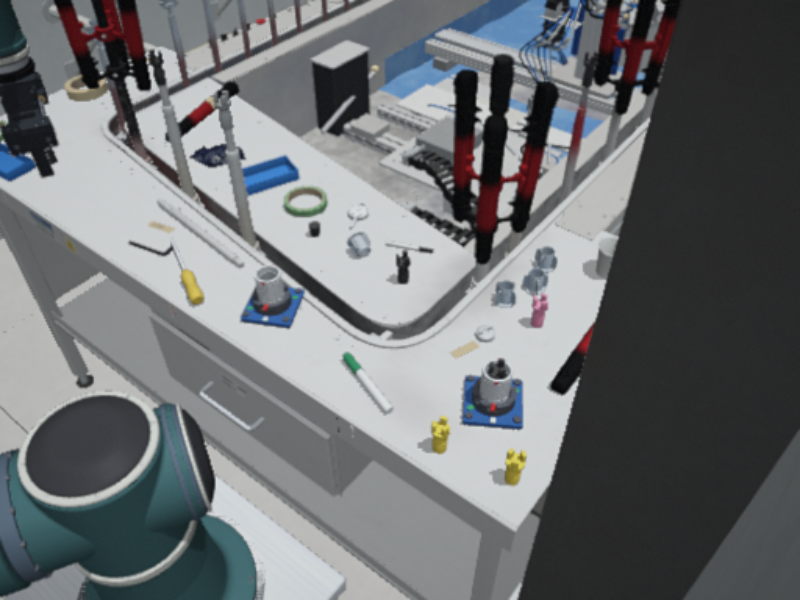

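View pics/top0.png

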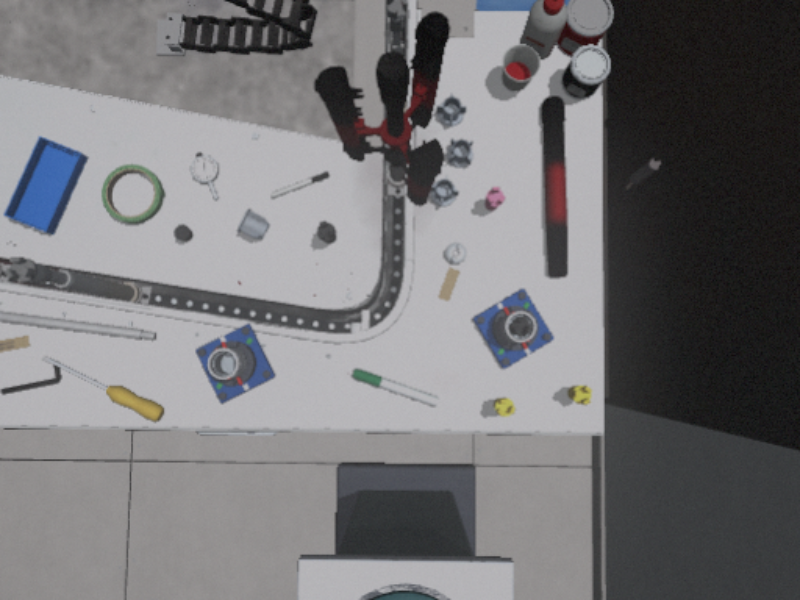

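Loaded candidates: the chuck at scene (495,385) / top (518,325) shows a black head in its bore. The chuck at scene (270,290) / top (235,362) shows an open bore, so it is empty. The black head standing alone at scene (403,267) is the spare. The yellow and pink heads are look-alikes. I'll confirm the first chuck in a crop and fit its axis.

```bash
python3 - <<'E'
from h import *
from scipy.optimize import least_squares
a=[]
for n,(u,v) in (("scene",(495,385)),("top",(518,325))):
    P=np.load(n+"_P.npy");I=np.load(n+"_I.npy");u=int(u*.64);v=int(v*.64)
    a.append(cv2.resize(I[v-36:v+36,u-36:u+36],(400,400),interpolation=cv2.INTER_CUBIC))
    p=P[v-40:v+40,u-40:u+40]; i=I[v-40:v+40,u-40:u+40].astype(int)
    blue=(i[...,0]-i[...,2]>50)&(abs(p[...,2]-.012)<.008)
    q=p[blue][:,:2].astype(np.float32); r=cv2.minAreaRect(q); print(n,"plate",r,len(q), np.nanmedian(p[...,2][blue]))
    c0=np.array(r[0]); d=np.hypot(*(np.moveaxis(p[...,:2],-1,0)-c0[:,None,None]))
    for lo,hi in ((.04,.074),(.074,.088),(.088,.11)):
        m=(p[...,2]>lo)&(p[...,2]<hi)&(d<.04); s=p[m]
        print(lo,len(s),s.mean(0) if len(s) else"", s.max(0) if len(s) else "", s.min(0) if len(s) else "")
    s=p[(p[...,2]>.04)&(p[...,2]<.074)&(d<.04)]
    if len(s)>8:
        f=least_squares(lambda x:np.hypot(s[:,0]-x[0],s[:,1]-x[1])-.022,c0,loss="soft_l1",f_scale=.002);print("cyl",f.x,f.cost)
    s=p[(p[...,2]>.075)&(p[...,2]<.087)&(d<.04)]
    if len(s)>4: print("ring", cv2.minEnclosingCircle(s[:,:2].astype(np.float32)))
cv2.imwrite("pics/crop1.png",np.hstack(a))
E
```

```text
scene plate ((0.49093449115753174, -0.15921510756015778), (0.08762155473232269, 0.0891045555472374), 31.070415496826172) 451 0.010759253174056016
0.04 220 [ 0.4810313  -0.16319372  0.05910467] [ 0.51266035 -0.13551562  0.07391414] [ 0.46914625 -0.18034717  0.04020035]
0.074 183 [ 0.48898529 -0.15926044  0.07926407] [ 0.51402731 -0.13600302  0.08754946] [ 0.47083236 -0.17986854  0.07427585]
0.088 44 [ 0.49175938 -0.15808587  0.09223371] [ 0.50498202 -0.14488361  0.0963426 ] [ 0.48216244 -0.17121591  0.08862999]
cyl [ 0.49293234 -0.15739459] 0.0003373015481589004
ring ((0.491752564907074, -0.1570912003517151), 0.023638293147087097)
top plate ((0.49627789855003357, -0.1564984917640686), (0.08639796078205109, 0.0871511697769165), 31.58758544921875) 432 0.012727469817488513
0.04 110 [ 0.49371133 -0.15016242  0.0622401 ] [ 0.51477507 -0.13282622  0.0739475 ] [ 0.47356088 -0.17376717  0.04068054]
0.074 201 [ 0.49514133 -0.15501796  0.08027237] [ 0.5176036  -0.13326409  0.08758211] [ 0.47345523 -0.17674444  0.07411953]
0.088 40 [ 0.49541874 -0.15507207  0.09372569] [ 0.50778674 -0.14397195  0.09636025] [ 0.48591247 -0.16778471  0.0891218 ]
cyl [ 0.49581911 -0.15478917] 0.0005606682495380677
ring ((0.49524593353271484, -0.15443792939186096), 0.02259877510368824)
```

View pics/crop1.png

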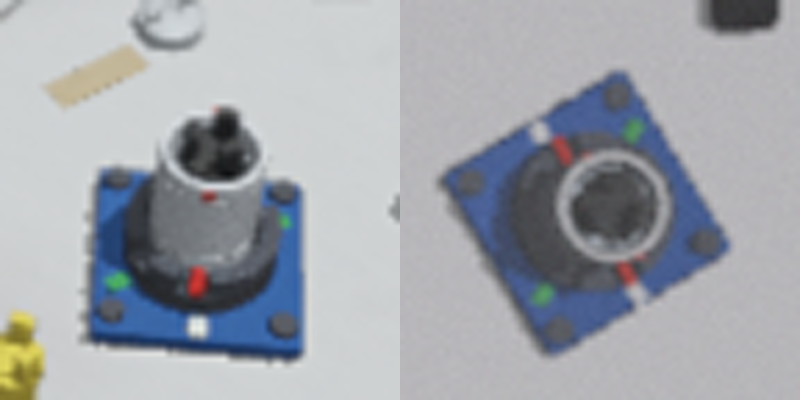

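The crop shows the black head in the loaded chuck, with its red pins at the white (unlocked) marks. In the right half the collar ring is at (612,205). The axis is about (0.494, -0.157). Next I'll check the obstacle positions and joint plan, rise, and move above the chuck.

```bash
cat >> h.py <<'E'
AX=np.array([.494,-.157])
def ori(psi): return (R.from_euler("z",psi)*R.from_euler("x",np.pi)).as_rotvec()
def st():
    s=manip.state(); print("t%.2f"%s["clock"],"p",s["tool_pos"].round(4),"F",s["contact_force"].round(1),"M",s["moment"].round(2),"w%.4f g%.1f"%(s["gripper_width"],s["grasp_force"]),"q",s["joint_pos"].round(2)); return s
E
python3 - <<'E'
from h import *
for n in("scene","top"):
    P=np.load(n+"_P.npy").reshape(-1,3)
    for y0 in np.arange(-.3,.5,.1):
        m=(P[:,2]>.1)&(P[:,2]<.6)&(P[:,0]>.3)&(P[:,0]<.9)&(P[:,1]>y0)&(P[:,1]<y0+.1)
        if m.sum()>3: print(n,y0.round(1),m.sum(),P[m].min(0).round(2),P[m].max(0).round(2))
print(R.from_rotvec(manip.state()["tcp_rot"]).as_matrix().round(2))
for psi in np.arange(-3,3.2,.5):
    print(psi.round(1),*[None if (q:=inverse_kinematics([*AX,z],ori(psi))) is None else q.round(2) for z in(.4,.045)])
E
```

```text
scene -0.1 2531 [ 0.64 -0.04  0.1 ] [ 0.81 -0.    0.36]
scene 0.0 2025 [0.66 0.   0.1 ] [0.86 0.1  0.42]
scene 0.4 576 [0.53 0.41 0.1 ] [0.56 0.45 0.31]
top -0.3 10351 [ 0.66 -0.3   0.1 ] [ 0.9  -0.29  0.57]
top -0.1 1865 [ 0.64 -0.04  0.1 ] [ 0.82 -0.    0.37]
top 0.0 3028 [0.66 0.   0.11] [0.86 0.1  0.42]
top 0.1 16 [0.73 0.1  0.35] [0.74 0.1  0.37]
top 0.4 766 [0.53 0.42 0.1 ] [0.56 0.45 0.31]
[[-0.9   0.44 -0.  ]
 [ 0.44  0.9  -0.  ]
 [ 0.   -0.   -1.  ]]
-3.0 [-0.36 -0.09  1.7   0.    1.54 -2.07] [-0.36  0.18  2.11  0.    0.86 -2.07]
-2.5 None None
-2.0 None None
-1.5 None None
-1.0 [-0.36 -0.09  1.7  -0.    1.54  2.22] [-0.36  0.18  2.11 -0.    0.86  2.22]
-0.5 [-0.36 -0.09  1.7   0.    1.54  1.72] [-0.36  0.18  2.11  0.    0.86  1.72]
0.0 [-0.36 -0.09  1.7  -0.    1.54  1.22] [-0.36  0.18  2.11 -0.    0.86  1.22]
0.5 [-0.36 -0.09  1.7   0.    1.54  0.72] [-0.36  0.18  2.11  0.    0.86  0.72]
1.0 [-0.36 -0.09  1.7  -0.    1.54  0.22] [-0.36  0.18  2.11 -0.    0.86  0.22]
1.5 [-0.36 -0.09  1.7   0.    1.54 -0.28] [-0.36  0.18  2.11 -0.    0.86 -0.28]
2.0 [-0.36 -0.09  1.7   0.    1.54 -0.78] [-0.36  0.18  2.11  0.    0.86 -0.78]
2.5 [-0.36 -0.09  1.7   0.    1.54 -1.28] [-0.36  0.18  2.11  0.    0.86 -1.28]
3.0 [-0.36 -0.09  1.7   0.    1.54 -1.78] [-0.36  0.18  2.11  0.    0.86 -1.78]
```

```bash
python3 - <<'E'
from h import *
p=manip.state()["tool_pos"]
manip.move_linear([p[0],p[1],.4],rate=.2)
manip.move_pose([*AX,.4],ori(2.0)); st()
manip.move_linear([*AX,.15],rate=.2); st()
manip.move_linear([*AX,.046],rate=.08); st()
c=cams.capture("scene"); v,u=246,317
a=cv2.resize(c["image"][v-70:v+50,u-70:u+50],(400,400),interpolation=cv2.INTER_CUBIC)
c=cams.capture("top"); v,u=208,331
b=cv2.resize(c["image"][v-60:v+60,u-60:u+60],(400,400),interpolation=cv2.INTER_CUBIC)
cv2.imwrite("pics/c2.png",np.hstack([a,b]))
E
```

```text
t3.83 p [ 0.4943 -0.1564  0.4   ] F [ 0.7 -0.3  0.5] M [-0.03  0.02 -0.03] w0.0881 g0.0 q [-0.35 -0.09  1.7   0.    1.54 -0.78]
t5.23 p [ 0.4949 -0.1573  0.1513] F [-0.6 -0.5 -0.1] M [-0.06  0.05 -0.04] w0.0880 g0.0 q [-0.36  0.04  2.03 -0.    1.07 -0.78]
t6.68 p [ 0.4946 -0.1572  0.0466] F [-0.4 -0.3  0.1] M [ 0.01 -0.02 -0.05] w0.0884 g0.0 q [-0.36  0.17  2.1   0.    0.86 -0.78]
```

View pics/c2.png

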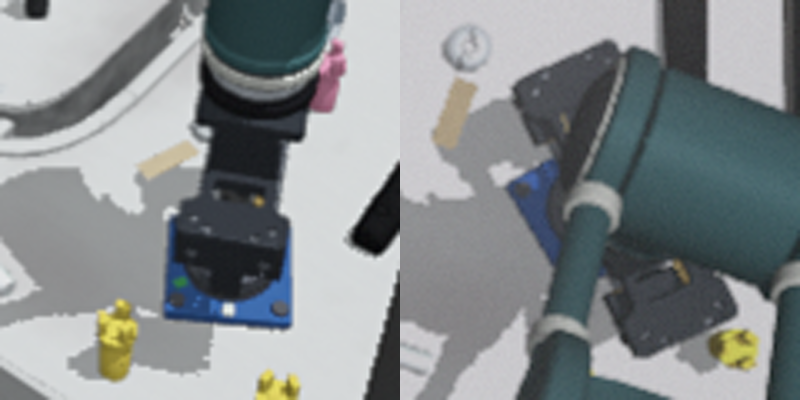

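The fingers straddle the collar with no contact: in the left half they are at about (230,240), over the plate. I'll close gently and read the side force to centre the grip.

```bash
python3 - <<'E'
from h import *
manip.set_gripper(.06,force=8); manip.set_gripper(.03,force=8); manip.dwell(.2); st()
E
```

```text
t7.96 p [ 0.4939 -0.157   0.046 ] F [-0.8 -0.5  0.8] M [-0.14  0.2   0.05] w0.0431 g8.0 q [-0.36  0.17  2.11 -0.    0.86 -0.78]
```

```bash
python3 - <<'E'
from h import *
manip.set_gripper(.03,force=40); manip.dwell(.1); s=st()
manip.move_linear([*AX,.046+.015],rate=.03); manip.dwell(.15); s=st()
E
```

```text
t8.28 p [ 0.4939 -0.157   0.046 ] F [-2.  -1.3  0.8] M [-0.15  0.35 -0.07] w0.0422 g40.0 q [-0.36  0.17  2.11 -0.    0.86 -0.78]
t9.07 p [ 0.4938 -0.1569  0.0607] F [ 1.  -2.1 -8.4] M [-0.29 -0.35 -0.03] w0.0424 g40.0 q [-0.36  0.15  2.1   0.    0.89 -0.78]
```

A pull of 8–9 N fits a lift of about 15 mm. Now I'll turn clockwise in steps until I reach the stop.

```bash
python3 - <<'E'
from h import *
for a in (.35,.7,.95,1.02,1.06,1.09,1.12):
    manip.move_linear([*AX,.061],rate=.05,rot=ori(2.0-a)); manip.dwell(.1)
    print(a); s=st()
    if abs(s["moment"][2])>.5: break
E
```

```text
0.35
t9.68 p [ 0.4938 -0.157   0.0608] F [ 0.9 -0.6 -9.9] M [-0.36 -0.2   0.02] w0.0428 g40.0 q [-0.36  0.15  2.1  -0.    0.89 -0.44]
0.7
t10.28 p [ 0.4938 -0.157   0.0609] F [ 0.8 -1.9 -8.8] M [-0.4  -0.13 -0.01] w0.0426 g40.0 q [-0.36  0.15  2.1  -0.    0.89 -0.09]
0.95
t10.78 p [ 0.4938 -0.157   0.0609] F [ 0.1 -2.4 -9. ] M [-0.43  0.01  0.02] w0.0425 g40.0 q [-0.36  0.15  2.1  -0.    0.89  0.16]
1.02
t11.12 p [ 0.4938 -0.157   0.0609] F [-0.5 -2.5 -9.3] M [-0.44  0.11  0.78] w0.0425 g40.0 q [-0.36  0.15  2.1  -0.    0.89  0.23]
```

The stop is reached (moment 0.78 N m). I'll ease back a touch, lower the collar and check the force.

```bash
python3 - <<'E'
from h import *
manip.move_linear([*AX,.061],rate=.05,rot=ori(2.0-1.0))
manip.move_linear([*AX,.0465],rate=.03); manip.dwell(.2); st()
manip.move_linear([*AX,.0455],rate=.03); manip.dwell(.2); st()
manip.set_gripper(.06,force=10); manip.set_gripper(.088); st()
manip.move_linear([*AX,.15],rate=.1)
manip.move_linear([*AX,.40],rate=.25); 
manip.move_pose([.42,.2,.42],ori(1.5)); st()
o=[]
for n,(u,v) in (("scene",(495,385)),("top",(518,325))):
    c=cams.capture(n);u=int(u*.64);v=int(v*.64)
    o.append(cv2.resize(c["image"][v-36:v+36,u-36:u+36],(400,400),interpolation=cv2.INTER_CUBIC))
    P=world(c)[v-36:v+36,u-36:u+36]
    d=np.hypot(P[...,0]-AX[0],P[...,1]-AX[1]); m=(d>.015)&(d<.023)&(P[...,2]>.074)&(P[...,2]<.11); print(n,"rim z",np.median(P[...,2][m]), "head",np.nanmax(P[...,2][d<.02]))
    P0=np.load(n+"_P.npy")[v-36:v+36,u-36:u+36];d=np.hypot(P0[...,0]-AX[0],P0[...,1]-AX[1]); m=(d>.015)&(d<.023)&(P0[...,2]>.074)&(P0[...,2]<.11);print("before",np.median(P0[...,2][m]),np.nanmax(P0[...,2][d<.02]))
cv2.imwrite("pics/c3.png",np.hstack(o))
E
```

```text
t12.21 p [ 0.4939 -0.157   0.0465] F [-2.4 -2.2 -6.4] M [-0.4   0.42  0.39] w0.0427 g40.0 q [-0.36  0.17  2.11 -0.    0.86  0.22]
t12.66 p [ 0.494 -0.157  0.046] F [-5.8  0.   2.5] M [-0.05  1.05  0.41] w0.0428 g40.0 q [-0.36  0.17  2.11  0.    0.86  0.22]
t13.69 p [ 0.494  -0.157   0.0455] F [-0.1 -0.7  0.1] M [-0.03  0.11 -0.  ] w0.0882 g0.0 q [-0.36  0.18  2.11  0.    0.86  0.22]
t17.40 p [0.4203 0.1994 0.4196] F [0.5 1.1 0.3] M [-0.05  0.05 -0.02] w0.0880 g0.0 q [ 0.39 -0.2   1.76 -0.    1.58  0.46]
scene rim z 0.0788643790940936 head 0.09524880134362912
before 0.07935811330586595 0.09634259716907989
top rim z 0.0806585651809143 head 0.0973254129507013
before 0.08113214749054021 0.09636024808980981
```

View pics/c3.png

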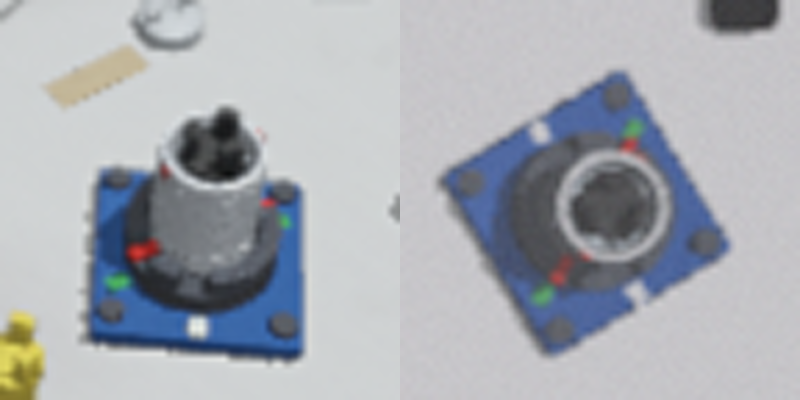

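The red pins (left half (145,250), right half (630,145) and (560,272)) now line up with the green marks. The collar rim is back at its starting height and the head is seated, so I'm handing in.

```bash
python3 -c "
from h import *
print(order.close_job())"
```

```text
the job is handed in; nothing more can be done
None
```

The loaded chuck's collar was pulled up about 15 mm, turned clockwise to the stop and let down with its pins in the locked notches; the head is still seated, the arm never went near the empty chuck or the spare head, and the job was handed in at about 17.5 s (no verdict returned).

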